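# Test the bench's safety switch

### The arm

A 6-joint arm with a two-finger parallel gripper is mounted at the origin on the work surface. World frame = base frame: x ahead of the robot, y to its left, z up, the work surface at z = 0. Lengths are in m, angles in degrees, forces in N, time in s.
With the tool pointing down it reaches from about 0.4 to 0.825 m from the base axis. Payload 7 kg.
Tool frame: the origin (TCP) lies midway between the tips of the shut fingers; the grasp point (between the pads) lies ctrl.grasp_offset behind it (ctrl.grasp_offset is the distance from the TCP to the grasp point, in m); z points along the fingers, y is the line along which they close (so a half turn about z gives the same grasp; the last joint's range is limited). The gripper opens to 88 mm and grips with 3 to 60 N. Pads are 19 mm wide; open, the fingers measure 130 mm over their backs; the gripper's body (78 mm by 193 mm) begins 47 mm behind the grasp point.
Start: joints at [-49.383, 20.546, 0.682, 0, -70.136, -16.507], TCP at [0.276, -0.616, 0.227] pointing down, gripper open.
Joint ranges: [-176.03, 176.03], [-82.01, 121.73], [-58.28, 71.71], [-173.87, 95.51], [-174.79, -0.11], [-173.66, 173.66]. Speed limits (degrees/s): [136.94, 136.94, 172.46, 180, 180, 180].

### API

Orientations are given as [roll, pitch, yaw] about the fixed x, y, z axes, in that order (R = Rz(yaw) Ry(pitch) Rx(roll)).
In Python, from plant import ctrl gives the robot as it stands. The module is installed in compiled form; this text tells all that it offers.
- The arm moves only by the tool send_rows, never from a script. Its argument "increments" is a list that holds one entry, the list of rows, each a list of 4 numbers: the shift along the world's x, y, z normalised to -1 to 1, where 1 is 0.2 m, then the turn about the world's z normalised to -1 to 1, where 1 is 1.5 rad. In form: [[[x, y, z, roll], ...]]. A call has 1 to 12 rows; each row is the pose to reach, as a shift and turn from the pose commanded when the call began; what a row does not reach only later rows make up. A row lasts 1/8 s, in which the tool goes at most 62.5 mm and 10.7 degrees, less where a joint would pass 70% of its speed; a pose out of reach is approached as far as the arm can. A call with a number of a shift or a turn outside -1 to 1 is refused whole. A call with a gripper value outside its range is refused whole. "jaw" is the opening, from 0 (shut) to 1 (fully open), set as the call begins (left out, the last holds). The fingers move at their own pace and stop on an object; the grip force is fixed at half the most. Time passes only in rows, so rows that repeat a pose let the fingers close. It gives the time, the measured TCP pose, the force, the opening and the grip force at its end, in the units of the state.
- ctrl.get_obs(): the state, without advancing time (a new reading comes with each control period).
- ctrl.snapshot(name): name is "scene" or "top"; returns the picture (384x512x3 uint8, red, green, blue); there is no depth.
- ctrl.calibration(name): a dict with "mtx" (3x3 intrinsics, pixels), "k1" (the pictures are not rectified: a ray, as slopes to the right and down, at radius r is drawn at 1 + k1 r^2 times it, then the intrinsics apply), "eye" and "attitude" of the camera in the world. Camera axes: x right, y up, looking along -z (the intrinsics and any distortion apply to the point x, -y, -z); pixel columns grow to the right and rows downward; lengths in m; the calibration is good to about 2 mm. A picture is of the moment at which its call begins. calibration takes no time and is no camera call.
- ctrl.close_job(): hands the job in; it is judged then, once.
Trained networks look in the newest picture that a camera, given by its name, has taken for a name from the list of things; names that differ only in an ending like _2 or _b are one class to them, and where a whole thing is asked for, a point or a joint stands for the part that bears it (a point fixed in the world has none). Each returns a list of dicts, best first, with "conf" (0 to 1); they miss things now and then, are a little off and sometimes report something else, mostly with a low value. They report only what shows in the picture. A call takes as long as a camera call.
- ctrl.trace(thing, camera): "mask" (384x512 bool, what is visible of it) and "bbox" ([left, top, right, bottom] in pixels, round what is visible of it).
- ctrl.spot_point(thing, camera): "pixel" ([row, column] in pixels: a listed point, or the origin of a listed thing).
The state is a dict: "clock": time; "joint_pos": joint angles; "qvel": joint speeds; "tau": joint torques, N m; "tool_pos": TCP position; "orientation": TCP orientation; "force": force on the tool from outside, world axes, zero at the start; "moment": the same for the moment, N m; "opening": finger opening in m; "gripper_force": force on a finger pad.
Only numpy, scipy, OpenCV 4.12 (cv2) and the standard library are available. Lean on these libraries where they do the work, as an engineer would, in place of code of your own. Each camera call takes 0.05 s, during which the arm holds its last target. There are 200 camera calls.

### The job

Test the bench's safety switch. Its lever must be able to drop all the way, but either the glass jar or the dust port adapter is standing beneath it: stand whichever one it is upright in the middle of the turntable, setting it down gently. Then press the test button so that the lever drops fully, and lift the lever back up until it rests on its stop; leave everything else where it is and knock nothing over.

Things in the scene. Friction and masses are not known exactly. Their poses are not given: they have to be found in the camera images.
- switch_box: Fixed grey box: housing 75 mm high, x -45 to +65, y -35 to +125 mm in its frame, two outlets on its front (-x). At its +y end (x -45 to +30, y 55 to 125) a tower 120 mm high carries the test button. Origin on the bench below the lever's hinge; x front to back, y to the button's side, z up. The lever falls to -x in the plane y = 0, over the bench before the box
- trip_lever (a joint): Lever angle (rad): 0 = up on its stop, leaning 0.15 rad back (+x) past vertical; grows as it falls forward (-x); 1.9 = fully dropped, 0.18 rad below level. It falls forward by its own weight from beyond 0.15, and back onto its stop from below that. The lever weighs 0.16 kg and swings freely
- trip_lever_hinge (a point): Middle of the lever's hinge, on the box, 100 mm above the bench; axes as the switch box (hinge axis along y)
- trip_lever_grip (a point): Grip point of the lever: a round steel arm 14 mm thick, 130 mm from hinge to end, where a round black grip 16 mm thick sticks out 75 mm to the box's -y side only. This point is on the grip's axis, 45 mm from the arm; height 229 mm when up, 77 mm fully dropped. Axes turn with the lever: parallel to the box's when up, y along the grip
- test_button (a joint): Travel of the test button (m): 0 = out, 0.010 = fully pressed. Sprung; about 6 N fully down. Pressing it right in kicks the lever over its dead centre (passed at about 5 mm)
- test_button_top (a point): Middle of the top of the test button, a black round button 30 mm across standing 17 mm proud of its tower, 137 mm above the bench when out; it is at x -22, y +90 mm of the switch box and is pressed straight down
- turntable: Fixed small turntable, 35 mm high in all: dark base and a round plywood platter 190 mm across, 13 mm thick, that turns freely. Origin on the bench under its middle
- turntable_top (a point): Middle of the platter's upper face, 35 mm above the bench
- jar: Closed glass jar with an aluminium twist cap, standing upright, 58 mm across, 130 mm high, 0.2 to 0.45 kg. Origin at the centre of its underside, z up. It stands either in front of the switch box under the lever, or off to the side of the bench
- adapter: Blue plastic dust port adapter, a hollow stepped tube standing on its wide end, 130 mm high: 68 mm across up to 45 mm, tapering to 48 mm across from 65 mm up to the top, about 0.14 kg. Origin at the centre of its underside, z up. It stands either under the lever or off to the side (it and the jar take the two places)
- sander: Yellow cordless sander standing on its round 124 mm pad, 136 mm high, with a black battery pack reaching 125 mm to +x and a dust spout 80 mm to -x of its origin (centre of the pad's underside). A bystander
- dog_rack: Wooden block 70 x 170 x 30 mm holding three aluminium bench dogs, 95 mm high in all. Origin at the centre of its underside. A bystander

How it is judged:
By the outcome, as a careful person would: the job done as asked, in the order asked, and still so for the second after the job is handed in, with the robot touching nothing.
It also fails if it takes over 70 s, if anything falls off the work surface, if the arm or the gripper's body presses on something with over 40 N, if the wrist force passes 120 N, or if a joint passes its speed limit or range.

## Working session

There is one attempt and no reset: what is moved stays moved. The work goes in short steps, Python scripts to look and compute and a tool call to move; the robot and the scene stay as the last step left them, time stands still between calls to the robot, and variables do not carry over. Pictures are saved under pics/ and viewed, at most 10 in all, crops included, and the job is handed in when it is done.

Besides the shell and the picture viewer there is one more tool, called after "Emit:" by a JSON object that holds its "name" and its "arguments", one argument or row to a line. send_rows: Moves the arm, as the interface text tells. Its arguments: {"type":"object","properties":{"increments":{"type":"array"},"jaw":{"type":"number"}},"required":["increments"]}

```bash
mkdir -p pics
cat > h.py <<'E'
import numpy as np, cv2
from plant import ctrl
def ray(cam,px):
    c=ctrl.calibration(cam); K=np.array(c["mtx"]); k=c["k1"]
    r,cc=px
    u=(cc-K[0,2])/K[0,0]; v=(r-K[1,2])/K[1,1]
    d=cv2.undistortPoints(np.array([[[cc,r]]],float),K,np.array([k,0,0,0.]))[0,0]
    A=np.array(c["attitude"],float)
    if A.shape!=(3,3):
        raise Exception(str(A))
    return np.array(c["eye"]),A@np.array([d[0],-d[1],-1.])
def atz(cam,px,z):
    e,d=ray(cam,px); return e+d*(z-e[2])/d[2]
def tri(p1,p2):
    (e1,d1),(e2,d2)=ray("scene",p1),ray("top",p2)
    s=np.linalg.lstsq(np.c_[d1,-d2],e2-e1,rcond=None)[0]
    a,b=e1+s[0]*d1,e2+s[1]*d2
    return (a+b)/2,np.linalg.norm(a-b)
E
python3 - <<'E'
from h import *
for n in("scene","top"):
    cv2.imwrite(f"pics/{n}0.png",ctrl.snapshot(n)[...,::-1]); print(n,ctrl.calibration(n))
print(ctrl.get_obs(),ctrl.grasp_offset)
for t in "switch_box trip_lever_hinge trip_lever_grip test_button_top turntable turntable_top jar adapter sander dog_rack".split():
    P={}
    for n in("scene","top"):
        L=ctrl.spot_point(t,n)
        if L: P[n]=L[0]["pixel"]; print(t,n,[(np.round(l["pixel"],1).tolist(),round(l["conf"],2)) for l in L[:2]])
    try:
        if len(P)==2: print("   ",*tri(P["scene"],P["top"]))
    except Exception as e: print(e)
E
```

```text
scene {'mtx': array([[400.95995226,   0.        , 255.32701645],
       [  0.        , 400.95995226, 190.73267911],
       [  0.        ,   0.        ,   1.        ]]), 'k1': 0.025912723735999597, 'eye': array([ 1.21632206, -0.21163322,  1.22083533]), 'attitude': array([32.464705  , -0.73213299, 71.26772947])}
top {'mtx': array([[478.79642664,   0.        , 256.46562436],
       [  0.        , 478.79642664, 182.56983607],
       [  0.        ,   0.        ,   1.        ]]), 'k1': -0.09845436734052451, 'eye': array([0.48628278, 0.0093355 , 1.39660038]), 'attitude': array([ 4.89938905e+00, -4.51347801e-02, -9.00764389e+01])}
{'clock': 0.1, 'joint_pos': array([-4.93848512e+01,  2.05858689e+01,  6.39512929e-01, -1.62856692e-02,
       -7.01335922e+01, -1.65057273e+01]), 'qvel': array([-0.05951875, -0.05800885,  0.03604433,  0.16170157,  0.00985623,
        0.00035346]), 'tau': array([-7.78753019e-05, -5.84162915e+01,  2.93749648e+01,  7.01540440e+00,
        1.02045995e-02, -5.83468932e-05]), 'tool_pos': array([ 0.27551432, -0.61575586,  0.22574115]), 'orientation': array([ 1.79918996e+0
[... 622 characters left out ...]
 [([162.1, 326.5], 0.86)]
turntable top [([231.6, 144.9], 0.85)]
[32.464705   -0.73213299 71.26772947]
turntable_top scene [([156.3, 321.8], 0.96)]
turntable_top top [([233.5, 143.8], 0.94)]
[32.464705   -0.73213299 71.26772947]
jar scene [([202.5, 221.0], 0.91)]
jar top [([222.7, 287.7], 0.79)]
[32.464705   -0.73213299 71.26772947]
adapter scene [([229.7, 354.0], 0.96)]
adapter top [([136.7, 157.2], 0.79)]
[32.464705   -0.73213299 71.26772947]
sander scene [([212.0, 154.6], 0.61)]
sander top [([234.9, 361.9], 0.75)]
[32.464705   -0.73213299 71.26772947]
dog_rack scene [([283.4, 165.6], 0.75)]
dog_rack top [([134.3, 157.1], 0.64), ([138.7, 366.3], 0.61)]
[32.464705   -0.73213299 71.26772947]
```

View pics/scene0.png

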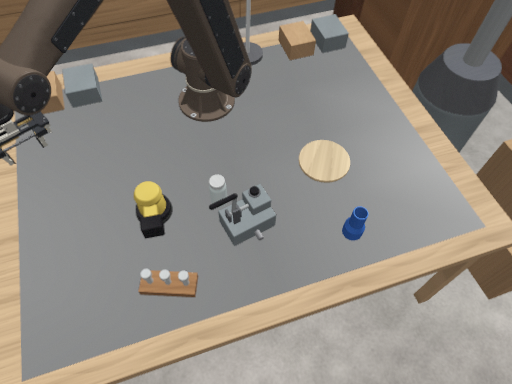

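View pics/top0.png

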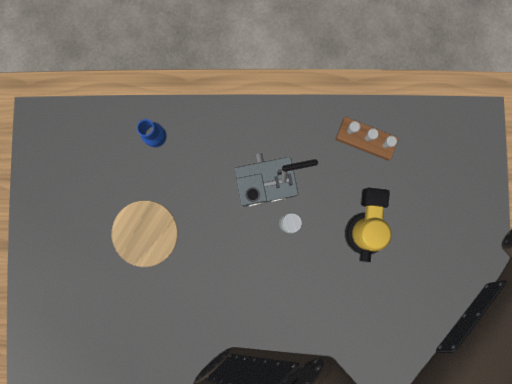

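Both pictures show the jar (scene about row 190, col 217; top row 223, col 291) in front of the switch box under the lever. The adapter (top row 133, col 152) is off to the side, and the turntable is at top row 233, col 144. The attitude turns out to be Euler angles, so I'll fix that and triangulate.

```bash
python3 - <<'E'
s=open('h.py').read()
s=s.replace('''    A=np.array(c["attitude"],float)
    if A.shape!=(3,3):
        raise Exception(str(A))
''','''    A=Rotation.from_euler("xyz",c["attitude"],degrees=True).as_matrix()
''').replace("import numpy as np, cv2","import numpy as np, cv2\nfrom scipy.spatial.transform import Rotation")
open('h.py','w').write(s)
E
python3 - <<'E'
from h import *
np.set_printoptions(precision=4,suppress=True)
P={n:ctrl.snapshot(n) for n in("scene","top")}
for t in "trip_lever_hinge trip_lever_grip test_button_top turntable_top jar adapter sander dog_rack switch_box".split():
    L=[ctrl.spot_point(t,n) for n in("scene","top")]
    for a in L[0][:2]:
        for b in L[1][:2]: print(t,round(a["conf"],2),round(b["conf"],2),np.round(a["pixel"]),np.round(b["pixel"]),*tri(a["pixel"],b["pixel"]))
    if not all(L): print(t,[[(l["pixel"],l["conf"]) for l in x] for x in L])
print("btn by eye",*tri((188.4,252.7),(194,253)))
def show(t,n,z):
    for l in ctrl.trace(t,n)[:2]:
        m=l["mask"].astype(np.uint8); r,c=np.nonzero(m); print(t,n,round(l["conf"],2),l["bbox"],m.sum(),"cen@z",z,atz(n,(r.mean(),c.mean()),z))
for t,z in(("turntable",.035),("jar",.065),("switch_box",.08),("trip_lever",.2),("test_button",.137),("adapter",.065),("sander",.08)):
    for n in("scene","top"): show(t,n,z)
c=lambda n,r0,r1,a,b:cv2.resize(P[n][r0:r1,a:b,::-1],None,fx=5,fy=5,interpolation=cv2.INTER_CUBIC)
cv2.imwrite("pics/crop.png",np.hstack([c("scene",160,250,195,275),c("top",145,235,230,310)])[:, :800])
E
```

```text
trip_lever_hinge 0.74 0.89 [210. 238.] [179. 283.] [ 0.6067 -0.0557  0.1203] 0.015625175970625946
trip_lever_grip 0.74 0.76 [204. 222.] [163. 304.] [ 0.6357 -0.1057  0.2307] 0.008436791370522211
trip_lever_grip 0.36 0.76 [201. 220.] [163. 304.] [ 0.6329 -0.1071  0.2463] 0.0021350950238147467
test_button_top 0.54 0.49 [189. 254.] [194. 252.] [0.5633 0.02   0.1433] 0.002905791169895561
test_button_top 0.54 0.49 [189. 254.] [233. 145.] [0.4639 0.1896 0.0158] 0.2749146390253822
turntable_top 0.84 0.77 [158. 320.] [231. 145.] [0.4641 0.3131 0.0637] 0.013844000343103218
jar 0.76 0.8 [202. 219.] [222. 290.] [ 0.4918 -0.086   0.0053] 0.003737543515889853
jar 0.62 0.8 [232. 353.] [222. 290.] [0.6676 0.0678 0.2606] 0.44874990949371085
adapter 0.6 0.58 [210. 157.] [135. 156.] [ 0.7116 -0.0411  0.5699] 0.46985364237981825
sander 0.95 0.6 [209. 155.] [235. 364.] [ 0.451  -0.3042  0.0031] 0.000770185911035527
sander 0.95 0.16 [209. 155.] [163. 304.] [ 0.6281 -0.1947  0.2712] 0.17734285181482487
sander 0.2 0.6 [228. 235.] [235. 364.] [ 0.5344 -0.1768  0.0475] 0.28198412773857867
sander 0.2 0.16 [22
[... 1104 characters left out ...]
utton scene 0.5 [252.0, 186.7, 258.4, 194.7] 70 cen@z 0.137 [0.5634 0.0204 0.137 ]
test_button top 0.54 [247.7, 190.1, 255.7, 199.5] 112 cen@z 0.137 [0.5638 0.0181 0.137 ]
test_button top 0.48 [345.1, 186.3, 391.0, 261.0] 2251 cen@z 0.137 [ 0.4831 -0.2894  0.137 ]
adapter scene 0.86 [342.2, 206.8, 370.1, 236.1] 580 cen@z 0.065 [0.7461 0.3068 0.065 ]
adapter top 0.66 [136.5, 119.4, 165.4, 147.5] 559 cen@z 0.065 [0.7428 0.3053 0.065 ]
adapter top 0.42 [264.9, 159.5, 317.4, 186.3] 383 cen@z 0.065 [ 0.6341 -0.0889  0.065 ]
sander scene 0.92 [136.1, 177.3, 172.8, 239.1] 1624 cen@z 0.08 [ 0.4924 -0.3063  0.08  ]
sander top 0.56 [344.0, 186.3, 388.3, 261.2] 2339 cen@z 0.08 [ 0.4836 -0.3031  0.08  ]
```

View pics/crop.png

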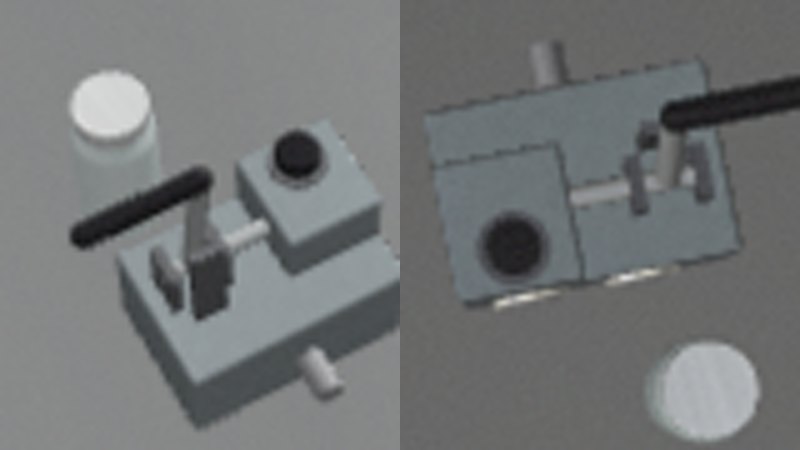

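The crop shows the jar's lid at scene (row 180.6, col 217) and top (row 223, col 292), with clear box corners in the top view. The button is at top (row 194, col 252.5), and the grip's near end is at scene (row 196, col 236). Next I fit the box pose from the corners.

Run:
```python
from h import *
from scipy.optimize import least_squares
np.set_printoptions(precision=4,suppress=True)
print("jar lid",*tri((180.6,217),(223,292)), atz("scene",(180.6,217),.13),atz("top",(223,292),.13))
for f in(-.5,):
  C=[((178,237),(30,125,120)),((173.6,261.4),(30,55,120)),((201,267),(-45,55,120)),((205.6,242.6),(-45,125,120)),((167.6,234.4),(65,125,75)),((157.4,290),(65,-35,75)),((194.6,298),(-45,-35,75)),((194,252.5),(-22,90,137))]
W=np.array([atz("top",p,m[2]/1e3) for p,m in C]); M=np.array([m for _,m in C])/1e3
R=lambda a:np.array([[np.cos(a),-np.sin(a)],[np.sin(a),np.cos(a)]])
f=lambda v:(M[:,:2]@R(v[2]).T+v[:2]-W[:,:2])
s=least_squares(lambda v:f(v).ravel(),[.6,-.06,.2]).x
print("box",s,np.degrees(s[2]));print(f(s)*1e3)
g=lambda x,y:R(s[2])@[x,y]+s[:2]
th=.15
print("button",g(-.022,.09))
for a in (0,1.9):
  phi=a-.15; print("grip",a,g(-.13*np.sin(phi),-.045),.1+.13*np.cos(phi), "tip",g(-.13*np.sin(phi),-.075),"arm",g(-.13*np.sin(phi),0))
j=np.array([.49,-.0865]);print("jar in box frame",R(s[2]).T@(j-s[:2]))
# grip ends, measured
print("grip far end",*tri((160+236/5,195+80/5),(161.5,317)),g(.0194,-.075),"near",*tri((160+178/5,195+205/5),(145+117/5,230+270/5)),g(.0194,0))
```

```text
jar lid [ 0.4881 -0.0838  0.1324] 0.0031202051987601486 [ 0.487 -0.082  0.13 ] [ 0.4876 -0.0855  0.13  ]
box [ 0.6019 -0.0656  0.1957] 11.21306709341324
[[-1.0127  2.4941]
 [ 0.8361 -0.7864]
 [ 0.7668 -0.5917]
 [-0.6566  2.9887]
 [-0.0113  0.21  ]
 [ 2.6854 -1.9871]
 [-1.4202 -1.9968]
 [-1.1875 -0.3309]]
button [0.5628 0.0184]
grip 0 [ 0.6297 -0.106 ] 0.2285402401316855 tip [ 0.6356 -0.1354] arm [ 0.621  -0.0619]
grip 1.9 [ 0.4852 -0.1347] 0.07682801276556603 tip [ 0.491  -0.1641] arm [ 0.4765 -0.0905]
jar in box frame [-0.1138  0.0013]
grip far end [ 0.6382 -0.1377  0.2344] 0.004984335139201342 [ 0.6355 -0.1354] near [ 0.6215 -0.0576  0.2306] 0.0034367854647195765 [ 0.621  -0.0619]
```

The jar stands at (0.488, -0.084) with its lid at 0.132 m, which agrees with the given 0.130. It sits 114 mm in front of the hinge in the lever's plane. I'll grasp it from above with the fingers closing along the box's y, which means a turn of about -13°.

Emit:
{"name": "send_rows", "arguments": {
  "increments": [
    [[0.35,1,0.15,-0.15],[0.35,1,0.15,-0.15],[0.35,1,0.15,-0.15],[0.35,1,0.15,-0.15],[0.35,1,0.15,-0.15]]
  ],
  "jaw": 1
}}

```text
clock: 3.42
tool_pos: [0.3466, -0.4147, 0.2578]
orientation: [-179.9, 0.1, -168.6]
force: [0.4, -0.7, -0.4]
opening: 0.0875
gripper_force: 0.0
```

Emit:
{"name": "send_rows", "arguments": {
  "increments": [
    [[0.35,1,0,0],[0.35,1,0,0],[0.35,1,0,0],[0.35,1,0,0],[0.35,1,0,0]]
  ]
}}

```text
clock: 4.05
tool_pos: [0.4163, -0.2152, 0.2567]
orientation: [-180.0, 0.0, -168.6]
force: [-0.4, -0.4, -0.2]
opening: 0.0875
gripper_force: 0.0
```

Emit:
{"name": "send_rows", "arguments": {
  "increments": [
    [[0.36,0.66,0,0],[0.36,0.66,0,0],[0.36,0.66,0,0],[0.36,0.66,0,0],[0.36,0.66,0,0]]
  ]
}}

```text
clock: 4.68
tool_pos: [0.4875, -0.0852, 0.2563]
orientation: [-180.0, -0.0, -168.8]
force: [-0.9, -0.1, -0.8]
opening: 0.0876
gripper_force: 0.0
```

Emit:
{"name": "send_rows", "arguments": {
  "increments": [
    [[0,0,-0.2,0],[0,0,-0.4,0],[0,0,-0.6,0],[0,0,-0.75,0],[0,0,-0.85,0],[0,0,-0.9,0],[0,0,-0.92,0],[0,0,-0.92,0]]
  ]
}}

```text
clock: 5.68
tool_pos: [0.488, -0.0844, 0.073]
orientation: [-180.0, 0.0, -168.8]
force: [-0.7, 0.1, 0.1]
opening: 0.0877
gripper_force: 0.0
```

Emit:
{"name": "send_rows", "arguments": {
  "increments": [
    [[0,0,0,0],[0,0,0,0],[0,0,0,0],[0,0,0,0],[0,0,0,0],[0,0,0,0],[0,0,0,0],[0,0,0,0]]
  ],
  "jaw": 0
}}

```text
clock: 6.68
tool_pos: [0.4879, -0.0841, 0.0727]
orientation: [-180.0, 0.0, -168.8]
force: [0.4, 1.1, 5.7]
opening: 0.0574
gripper_force: 30.0
```

Emit:
{"name": "send_rows", "arguments": {
  "increments": [
    [[0,0,0.05,0],[0,0,0.15,0],[0,0,0.3,0],[0,0,0.45,0],[0,0,0.5,0],[0,0,0.5,0]]
  ]
}}

```text
clock: 7.42
tool_pos: [0.4875, -0.0839, 0.1725]
orientation: [180.0, 0.0, -168.8]
force: [0.1, -0.7, -3.3]
opening: 0.0571
gripper_force: 30.0
```

Emit:
{"name": "send_rows", "arguments": {
  "increments": [
    [[-0.01,0.08,0,0],[-0.02,0.24,0,0],[-0.04,0.44,0,0],[-0.05,0.64,0,0],[-0.06,0.84,0,0],[-0.07,1,0,0],[-0.07,1,0,0]]
  ]
}}

```text
clock: 8.3
tool_pos: [0.4728, 0.1181, 0.1713]
orientation: [-180.0, -0.1, -168.6]
force: [0.4, -0.4, -2.4]
opening: 0.0571
gripper_force: 30.0
```

Emit:
{"name": "send_rows", "arguments": {
  "increments": [
    [[-0.01,0.1,0,0],[-0.02,0.28,0,0],[-0.04,0.5,0,0],[-0.05,0.7,0,0],[-0.06,0.88,0,0],[-0.065,0.97,0,0],[-0.07,1,0,0],[-0.07,1,0,0],[-0.07,1,0,0],[-0.07,1,0,0]]
  ]
}}

```text
clock: 9.55
tool_pos: [0.4598, 0.3151, 0.1727]
orientation: [180.0, 0.0, -168.8]
force: [1.0, 0.5, -2.3]
opening: 0.0571
gripper_force: 30.0
```

Emit:
{"name": "send_rows", "arguments": {
  "increments": [
    [[0,0.065,-0.05,0],[0,0.065,-0.15,0],[0,0.065,-0.23,0],[0,0.065,-0.27,0],[0,0.065,-0.29,0],[0,0.065,-0.295,0],[0,0.065,-0.295,0]]
  ]
}}

```text
clock: 10.42
tool_pos: [0.4599, 0.3291, 0.114]
orientation: [180.0, 0.0, -168.8]
force: [-0.4, 1.0, -2.6]
opening: 0.0569
gripper_force: 30.0
```

Run:
```python
from h import *
np.set_printoptions(precision=4,suppress=True)
o=ctrl.get_obs(); print(o["tool_pos"],o["force"])
P={n:ctrl.snapshot(n) for n in("scene","top")}
p={}
for n in P:
    for t in("jar","turntable_top"):
        L=ctrl.spot_point(t,n); print(n,t,[(np.round(l["pixel"],1),round(l["conf"],2)) for l in L[:2]])
        if L and t=="jar": p[n]=L[0]["pixel"]
if len(p)==2: print(tri(p["scene"],p["top"]))
c=lambda n,r,q:cv2.resize(P[n][r:r+120,q:q+80,::-1],None,fx=5,fy=5,interpolation=cv2.INTER_CUBIC)
cv2.imwrite("pics/place.png",np.hstack([c("scene",90,285),c("top",175,105)]))
```

```text
[0.4599 0.3291 0.114 ] [-0.351   1.0226 -2.6487]
scene jar [(array([159.4, 326. ]), 0.83)]
scene turntable_top [(array([157., 323.]), 0.9)]
top jar []
top turntable_top [(array([231.8, 146.2]), 0.66)]
```

View pics/place.png

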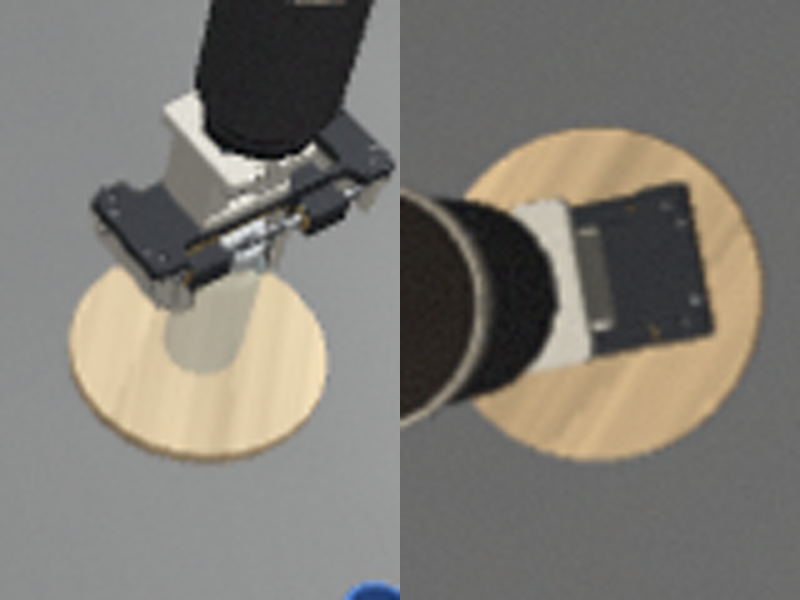

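The jar hangs upright over the middle of the platter: in the scene crop its base is at x 202 and the platter's centre at x 198. I'll lower it slowly.

Emit:
{"name": "send_rows", "arguments": {
  "increments": [
    [[0,0,-0.005,0],[0,0,-0.01,0],[0,0,-0.014,0],[0,0,-0.018,0],[0,0,-0.021,0],[0,0,-0.024,0],[0,0,-0.024,0],[0,0,-0.024,0]]
  ]
}}

```text
clock: 11.72
tool_pos: [0.4597, 0.3289, 0.1088]
orientation: [180.0, 0.0, -168.8]
force: [0.1, -0.5, -2.1]
opening: 0.0575
gripper_force: 30.0
```

Emit:
{"name": "send_rows", "arguments": {
  "increments": [
    [[0,0,-0.002,0],[0,0,-0.004,0],[0,0,-0.006,0],[0,0,-0.006,0],[0,0,-0.006,0]]
  ]
}}

```text
clock: 12.35
tool_pos: [0.4598, 0.3289, 0.1078]
orientation: [180.0, 0.0, -168.8]
force: [-0.7, -0.4, 0.6]
opening: 0.057
gripper_force: 30.0
```

Emit:
{"name": "send_rows", "arguments": {
  "increments": [
    [[0,0,-0.002,0],[0,0,-0.003,0],[0,0,-0.003,0],[0,0,-0.003,0]]
  ]
}}

```text
clock: 12.85
tool_pos: [0.46, 0.329, 0.1078]
orientation: [180.0, 0.0, -168.8]
force: [-1.2, -1.7, 7.4]
opening: 0.0571
gripper_force: 30.0
```

In contact, so I release the jar.

Emit:
{"name": "send_rows", "arguments": {
  "increments": [
    [[0,0,0,0],[0,0,0,0],[0,0,0,0],[0,0,0,0],[0,0,0,0],[0,0,0,0]]
  ],
  "jaw": 1
}}

```text
clock: 13.6
tool_pos: [0.4597, 0.3289, 0.1069]
orientation: [180.0, -0.0, -168.8]
force: [0.0, -0.4, -0.1]
opening: 0.0875
gripper_force: 0.0
```

Emit:
{"name": "send_rows", "arguments": {
  "increments": [
    [[0,0,0.05,0],[0,0,0.15,0],[0,0,0.35,0],[0,0,0.6,0],[0,0,0.8,0],[0,0,0.8,0]]
  ],
  "jaw": 1
}}

```text
clock: 14.35
tool_pos: [0.461, 0.3301, 0.2717]
orientation: [179.7, 0.4, -168.8]
force: [0.8, -0.1, -0.7]
opening: 0.0877
gripper_force: 0.0
```

Run:
```python
from h import *
np.set_printoptions(precision=4,suppress=True)
o=ctrl.get_obs(); print(o["joint_pos"],o["tool_pos"],o["orientation"])
P={n:ctrl.snapshot(n) for n in("scene","top")}
for t in("jar","test_button_top"):
    L=[ctrl.spot_point(t,n) for n in P]; 
    if all(L): print(t,*tri(L[0][0]["pixel"],L[1][0]["pixel"]))
```

```text
[  55.417     8.5953   -9.5214    0.0654  -71.4536 -134.1996] [0.461  0.3301 0.2717] [ 179.745     0.3514 -168.7628]
test_button_top [0.5691 0.0181 0.1483] 0.0016624005873871945
```

Emit:
{"name": "send_rows", "arguments": {
  "increments": [
    [[0.25,-0.8,0,0.5],[0.25,-0.8,0,0.5],[0.25,-0.8,0,0.5],[0.25,-0.8,0,0.5],[0.25,-0.8,0,0.5],[0.25,-0.8,0,0.5]]
  ],
  "jaw": 0
}}

```text
clock: 15.4
tool_pos: [0.5095, 0.1692, 0.2665]
orientation: [180.0, -0.0, -126.0]
force: [0.4, 0.2, 0.6]
opening: 0.0337
gripper_force: 0.0
```

Emit:
{"name": "send_rows", "arguments": {
  "increments": [
    [[0.26,-0.75,0,0.55],[0.26,-0.75,0,0.55],[0.26,-0.75,0,0.55],[0.26,-0.75,0,0.55],[0.26,-0.75,0,0.55],[0.26,-0.75,0,0.55],[0.26,-0.75,0,0.55]]
  ],
  "jaw": 0
}}

```text
clock: 16.27
tool_pos: [0.5617, 0.0194, 0.2668]
orientation: [180.0, -0.0, -78.7]
force: [-0.4, -1.2, -0.4]
opening: 0.0005
gripper_force: 0.0
```

Emit:
{"name": "send_rows", "arguments": {
  "increments": [
    [[0,0,-0.2,0],[0,0,-0.4,0],[0,0,-0.52,0],[0,0,-0.58,0],[0,0,-0.61,0],[0,0,-0.61,0]]
  ]
}}

```text
clock: 17.02
tool_pos: [0.562, 0.0191, 0.1454]
orientation: [-180.0, -0.0, -78.6]
force: [0.4, -0.1, 0.8]
opening: 0.0005
gripper_force: 0.0
```

Emit:
{"name": "send_rows", "arguments": {
  "increments": [
    [[0,0,-0.02,0],[0,0,-0.04,0],[0,0,-0.055,0],[0,0,-0.07,0],[0,0,-0.08,0],[0,0,-0.08,0],[0,0,-0.08,0]]
  ]
}}

```text
clock: 17.9
tool_pos: [0.562, 0.019, 0.1291]
orientation: [-180.0, -0.0, -78.5]
force: [0.3, 1.3, 4.1]
opening: 0.0004
gripper_force: 1.9
```

Emit:
{"name": "send_rows", "arguments": {
  "increments": [
    [[0,0,-0.005,0],[0,0,-0.01,0],[0,0,-0.012,0],[0,0,-0.012,0]]
  ]
}}

```text
clock: 18.4
tool_pos: [0.562, 0.0189, 0.1272]
orientation: [-180.0, -0.0, -78.5]
force: [-1.7, 1.7, 8.7]
opening: 0.0007
gripper_force: 4.3
```

Run:
```python
from h import *
P={n:ctrl.snapshot(n) for n in("scene","top")}
c=lambda n,r,q:cv2.resize(P[n][r:r+150,q:q+100,::-1],None,fx=4,fy=4,interpolation=cv2.INTER_CUBIC)
cv2.imwrite("pics/press.png",np.hstack([c("scene",120,180),c("top",130,230)]))
```

```text
(no output)
```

View pics/press.png

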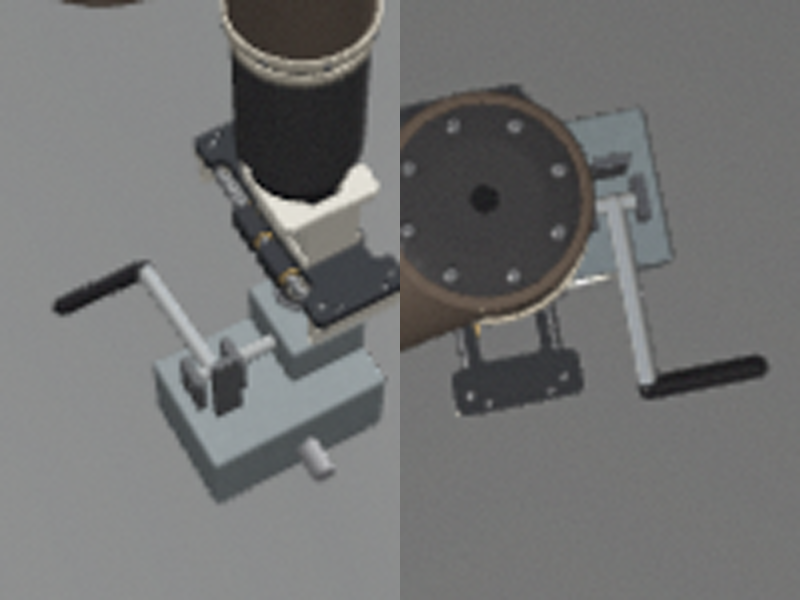

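The lever has fallen forward: its grip runs from scene (row 187, col 216) to (row 197, col 194). In the top view the grip runs from (row 226, col 293) to (row 221, col 321). I'll back off and measure the grip.

Emit:
{"name": "send_rows", "arguments": {
  "increments": [
    [[0,0,0.1,0],[0,0,0.3,0],[0,0,0.55,0],[0,0,0.6,0],[0,0,0.6,0]]
  ]
}}

```text
clock: 19.12
tool_pos: [0.5614, 0.0189, 0.2464]
orientation: [-180.0, 0.0, -78.6]
force: [-1.2, -0.4, -0.7]
opening: 0.0007
gripper_force: 0.0
```

Run:
```python
from h import *
np.set_printoptions(precision=4,suppress=True)
P={n:ctrl.snapshot(n) for n in("scene","top")}
L=[ctrl.spot_point("trip_lever_grip",n) for n in P]
for a in L[0]:
  for b in L[1]: print(round(a["conf"],2),round(b["conf"],2),*tri(a["pixel"],b["pixel"]))
print("tip",*tri((197,194.5),(221.5,320.5)),"root",*tri((187,216),(226.5,292.5)))
for n in P:
    for t in ("test_button_top",): print(n,[(np.round(l["pixel"]),l["conf"]) for l in ctrl.spot_point(t,n)][:1])
```

```text
tip [ 0.492  -0.1664  0.0784] 0.003039798054460357 root [ 0.4786 -0.0885  0.0825] 0.003810063372255116
scene [(array([187., 253.]), 0.65)]
top []
```

The grip's tip and root agree with the model of a fully dropped lever (z about 0.08). The target is an axis point at (0.486, -0.137, 0.077), so TCP z is 0.058.

Emit:
{"name": "send_rows", "arguments": {
  "increments": [
    [[-0.375,-0.78,0,0],[-0.375,-0.78,0,0],[-0.375,-0.78,0,0],[-0.375,-0.78,0,0],[-0.375,-0.78,0,0]]
  ],
  "jaw": 0.5
}}

```text
clock: 20.05
tool_pos: [0.4868, -0.1372, 0.2463]
orientation: [180.0, 0.0, -78.6]
force: [-0.6, 0.0, -0.0]
opening: 0.0419
gripper_force: 0.0
```

Emit:
{"name": "send_rows", "arguments": {
  "increments": [
    [[0,0,-0.2,0],[0,0,-0.4,0],[0,0,-0.6,0],[0,0,-0.77,0],[0,0,-0.88,0],[0,0,-0.93,0],[0,0,-0.94,0],[0,0,-0.94,0]]
  ]
}}

```text
clock: 21.05
tool_pos: [0.4874, -0.1368, 0.0592]
orientation: [-179.9, -0.0, -78.5]
force: [0.7, 0.2, 0.9]
opening: 0.0437
gripper_force: 0.0
```

Emit:
{"name": "send_rows", "arguments": {
  "increments": [
    [[0,0,0,0],[0,0,0,0],[0,0,0,0],[0,0,0,0],[0,0,0,0],[0,0,0,0]]
  ],
  "jaw": 0.1
}}

```text
clock: 21.8
tool_pos: [0.4861, -0.1373, 0.0587]
orientation: [179.9, -0.0, -78.5]
force: [-4.8, -0.5, 5.8]
opening: 0.0153
gripper_force: 30.0
```

Run:
```python
import numpy as np
s=np.linspace(0,1,21)[1:]; s=(1-np.cos(np.pi*s))/2
phi=1.75-s*1.87; c=np.radians(11.2)
f=lambda p:np.array([-.13*np.sin(p)*np.cos(c),-.13*np.sin(p)*np.sin(c),.13*np.cos(p)])/.2
a=phi[:10];b=phi[10:]
print([np.round(f(p)-f(1.75),3).tolist() for p in a]);print([np.round(f(p)-f(a[-1]),3).tolist() for p in b])
```

```text
[[-0.001, -0.0, 0.007], [-0.005, -0.001, 0.029], [-0.008, -0.002, 0.066], [-0.01, -0.002, 0.115], [-0.007, -0.001, 0.177], [0.003, 0.001, 0.249], [0.024, 0.005, 0.327], [0.058, 0.011, 0.408], [0.105, 0.021, 0.488], [0.163, 0.032, 0.562]]
[[0.069, 0.014, 0.064], [0.144, 0.028, 0.116], [0.221, 0.044, 0.155], [0.297, 0.059, 0.181], [0.366, 0.073, 0.197], [0.427, 0.084, 0.203], [0.476, 0.094, 0.204], [0.511, 0.101, 0.202], [0.533, 0.106, 0.2], [0.54, 0.107, 0.2]]
```

Emit:
{"name": "send_rows", "arguments": {
  "increments": [
    [[0,0,0.007,0],[-0.005,-0.001,0.03,0],[-0.008,-0.002,0.066,0],[-0.01,-0.002,0.115,0],[-0.007,-0.001,0.177,0],[0.003,0.001,0.25,0],[0.024,0.005,0.327,0],[0.058,0.011,0.408,0],[0.105,0.021,0.488,0],[0.163,0.032,0.562,0],[0.163,0.032,0.562,0]]
  ]
}}

```text
clock: 23.18
tool_pos: [0.5148, -0.1317, 0.173]
orientation: [179.5, 0.0, -78.6]
force: [-21.1, -3.5, 15.5]
opening: 0.0153
gripper_force: 30.0
```

The force on the tool points outward at about 25 N, so the true arc lies slightly higher than commanded. I'll add about 6 mm of height and continue in part.

Emit:
{"name": "send_rows", "arguments": {
  "increments": [
    [[0,0,0.015,0],[0,0,0.03,0],[0.069,0.014,0.092,0],[0.144,0.028,0.145,0],[0.221,0.044,0.184,0],[0.25,0.049,0.196,0],[0.25,0.049,0.196,0]]
  ]
}}

```text
clock: 24.05
tool_pos: [0.5704, -0.121, 0.2126]
orientation: [-179.8, -0.1, -78.5]
force: [-4.7, -1.0, 7.0]
opening: 0.0151
gripper_force: 30.0
```

Emit:
{"name": "send_rows", "arguments": {
  "increments": [
    [[0.06,0.012,0.017,0],[0.12,0.024,0.027,0],[0.18,0.036,0.034,0],[0.23,0.045,0.035,0],[0.26,0.051,0.034,0],[0.275,0.054,0.032,0],[0.275,0.054,0.032,0]]
  ]
}}

```text
clock: 24.92
tool_pos: [0.6245, -0.1102, 0.2164]
orientation: [180.0, -0.0, -78.5]
force: [-2.3, -4.0, 2.0]
opening: 0.0152
gripper_force: 30.0
```

Run:
```python
from h import *
o=ctrl.get_obs(); print(o["tool_pos"],o["force"])
P={n:ctrl.snapshot(n) for n in("scene","top")}
c=lambda n,r,q:cv2.resize(P[n][r:r+150,q:q+100,::-1],None,fx=4,fy=4,interpolation=cv2.INTER_CUBIC)
cv2.imwrite("pics/up.png",np.hstack([c("scene",120,180),c("top",130,230)]))
```

```text
[ 0.624466   -0.11017905  0.21639124] [-2.27181742 -4.02009901  2.03878651]
```

View pics/up.png

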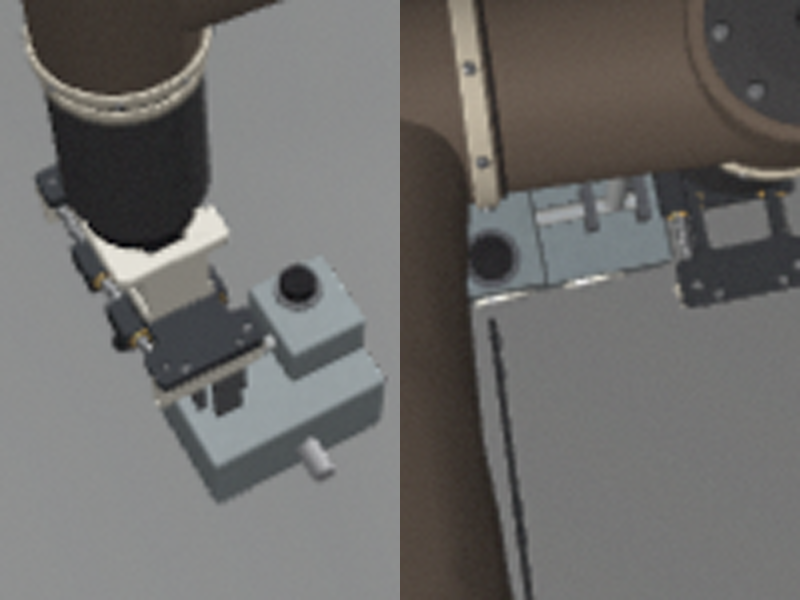

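The lever is almost back (angle about 0.04 by geometry). I nudge it 3 mm further, then release.

Emit:
{"name": "send_rows", "arguments": {
  "increments": [
    [[0.008,0.002,0,0],[0.015,0.003,-0.002,0],[0.015,0.003,-0.002,0],[0.015,0.003,-0.002,0]]
  ]
}}

```text
clock: 25.52
tool_pos: [0.627, -0.1097, 0.216]
orientation: [180.0, 0.0, -78.6]
force: [-1.6, -6.0, 1.5]
opening: 0.0151
gripper_force: 30.0
```

Emit:
{"name": "send_rows", "arguments": {
  "increments": [
    [[0,0,0,0],[0,0,0,0],[0,0,0,0],[0,0,0,0],[0,0,0,0],[0,0,0,0]]
  ],
  "jaw": 0.6
}}

```text
clock: 26.28
tool_pos: [0.6273, -0.1095, 0.2161]
orientation: [-180.0, 0.0, -78.5]
force: [0.1, -0.1, -0.3]
opening: 0.0522
gripper_force: 0.0
```

Emit:
{"name": "send_rows", "arguments": {
  "increments": [
    [[0,0,0.02,0],[0,0,0.06,0],[0,0,0.12,0],[0,0,0.2,0],[0,0,0.35,0],[0,0,0.5,0],[0,0,0.5,0]]
  ]
}}

```text
clock: 27.15
tool_pos: [0.6286, -0.1097, 0.3203]
orientation: [-179.7, -0.1, -78.5]
force: [-0.3, -0.1, 0.4]
opening: 0.0525
gripper_force: 0.0
```

Emit:
{"name": "send_rows", "arguments": {
  "increments": [
    [[-0.7,-0.9,0,0],[-0.7,-0.9,0,0],[-0.7,-0.9,0,0],[-0.7,-0.9,0,0],[-0.7,-0.9,0,0],[-0.7,-0.9,0,0]]
  ]
}}

```text
clock: 27.9
tool_pos: [0.4873, -0.2895, 0.3163]
orientation: [-180.0, 0.0, -78.6]
force: [0.5, 0.5, -0.5]
opening: 0.0526
gripper_force: 0.0
```

Run:
```python
from h import *
np.set_printoptions(precision=4,suppress=True)
P={n:ctrl.snapshot(n) for n in("scene","top")}
for t in("jar","trip_lever_grip","turntable_top","adapter","sander","dog_rack"):
    L=[ctrl.spot_point(t,n) for n in P]
    if all(L): print(t,*tri(L[0][0]["pixel"],L[1][0]["pixel"]))
c=lambda n,r,q:cv2.resize(P[n][r:r+150,q:q+200,::-1],None,fx=4,fy=4,interpolation=cv2.INTER_CUBIC)
v=np.vstack([c("scene",110,180)[:, :],c("top",135,110)]); cv2.imwrite("pics/fin.png",cv2.resize(v,(400,600)) if 0 else cv2.resize(v,(400,600)))
```

```text
jar [0.4665 0.3292 0.038 ] 0.006974043707173188
turntable_top [0.4588 0.3201 0.0603] 0.0025023052509069357
adapter [0.6674 0.2061 0.361 ] 0.049489672855812426
sander [ 0.4608 -0.2977  0.0236] 0.00899313014737873
dog_rack [ 0.7319 -0.3214  0.0051] 0.005299857909465126
```

View pics/fin.png

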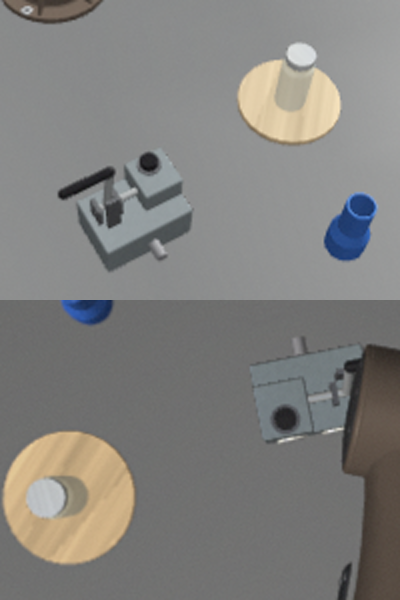

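The jar stands upright mid-platter (scene about row 158, col 326). The lever grip is back at its original pixels (root row 196, col 236; tip row 206, col 211), and the adapter hasn't moved. I'm handing in.

```bash
python3 -c "
from plant import ctrl
print(ctrl.close_job())"
```

```text
the job is handed in; nothing more can be done
None
```

The job is handed in: the glass jar was the one under the lever and now stands upright in the middle of the turntable, the test button dropped the lever fully, and the lever is back up at its starting position on the stop.

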